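# Sort the specimen frames by their bolts

### The job

Sort the four specimen frames into the two bays: those with the bolt pulled out go into the bay with the two posts, those with the bolt pushed home into the plain bay, with the whole body of each frame inside its bay (the bolt may stick out of the mouth). Slide them flat on the bench, never lifting or tipping them, for their slides lie loose. Leave the bolts as they are and everything else on the bench where it stands.

Things in the scene. Friction and masses are not known exactly. Their poses are not given: they have to be found in the camera images.
- frame_1: flat aluminium specimen frame, one of four alike: body 112 long, 64 wide, 24 high, about 0.25 kg. Origin under the centre of its window (through opening 54 long, 30 wide). x points to the nose: body from x = +40 (nose face, 13 mm bar by the window) to x = -72 (rear face); 17 mm bars on either side of the window; z up. A sliding bolt leaves the middle of the rear face
- frame_1_bolt (a joint): bolt of frame_1: 0 = home, up to 0.040 m = out of the rear face. Starts either home (under 4 mm) or out (30 to 38 mm); 2.5 N of friction. Steel rod 14 wide, 10 high; black cross handle 38 wide, 12 thick, 16 high, mid-height 13 mm above the frame's underside, outer face 18 mm plus the joint value behind the rear face
- frame_1_tail (a point): middle of the rear face of frame_1 (x = -72, 12 mm up)
- frame_2: flat aluminium specimen frame, one of four alike: body 112 long, 64 wide, 24 high, about 0.25 kg. Origin under the centre of its window (through opening 54 long, 30 wide). x points to the nose: body from x = +40 (nose face, 13 mm bar by the window) to x = -72 (rear face); 17 mm bars on either side of the window; z up. A sliding bolt leaves the middle of the rear face
- frame_2_bolt (a joint): bolt of frame_2: 0 = home, up to 0.040 m = out of the rear face. Starts either home (under 4 mm) or out (30 to 38 mm); 2.5 N of friction. Steel rod 14 wide, 10 high; black cross handle 38 wide, 12 thick, 16 high, mid-height 13 mm above the frame's underside, outer face 18 mm plus the joint value behind the rear face
- frame_2_tail (a point): middle of the rear face of frame_2 (x = -72, 12 mm up)
- frame_3: flat aluminium specimen frame, one of four alike: body 112 long, 64 wide, 24 high, about 0.25 kg. Origin under the centre of its window (through opening 54 long, 30 wide). x points to the nose: body from x = +40 (nose face, 13 mm bar by the window) to x = -72 (rear face); 17 mm bars on either side of the window; z up. A sliding bolt leaves the middle of the rear face
- frame_3_bolt (a joint): bolt of frame_3: 0 = home, up to 0.040 m = out of the rear face. Starts either home (under 4 mm) or out (30 to 38 mm); 2.5 N of friction. Steel rod 14 wide, 10 high; black cross handle 38 wide, 12 thick, 16 high, mid-height 13 mm above the frame's underside, outer face 18 mm plus the joint value behind the rear face
- frame_3_tail (a point): middle of the rear face of frame_3 (x = -72, 12 mm up)
- frame_4: flat aluminium specimen frame, one of four alike: body 112 long, 64 wide, 24 high, about 0.25 kg. Origin under the centre of its window (through opening 54 long, 30 wide). x points to the nose: body from x = +40 (nose face, 13 mm bar by the window) to x = -72 (rear face); 17 mm bars on either side of the window; z up. A sliding bolt leaves the middle of the rear face
- frame_4_bolt (a joint): bolt of frame_4: 0 = home, up to 0.040 m = out of the rear face. Starts either home (under 4 mm) or out (30 to 38 mm); 2.5 N of friction. Steel rod 14 wide, 10 high; black cross handle 38 wide, 12 thick, 16 high, mid-height 13 mm above the frame's underside, outer face 18 mm plus the joint value behind the rear face
- frame_4_tail (a point): middle of the rear face of frame_4 (x = -72, 12 mm up)
- bay_posts: fixed steel fence on three sides, no floor, open towards the robot. Origin at bench level mid-inside; x from mouth to back wall, y left. Inside 130 deep (mouth x = -65, back wall x = +65), 180 wide; walls 6 thick, 22 high. Two frames fit side by side, nose first. Has two upright white round posts, 24 in diameter, 60 high, in its back wall (x = +77, y = -80 and +80)
- bay_plain: fixed steel fence on three sides, no floor, open towards the robot. Origin at bench level mid-inside; x from mouth to back wall, y left. Inside 130 deep (mouth x = -65, back wall x = +65), 180 wide; walls 6 thick, 22 high. Two frames fit side by side, nose first. Plain: no posts
- dock: fixed grey rail, 20 by 420 by 30 high, long axis y, right behind the two bays, which stand side by side (centres 204 apart, same yaw); which bay is on the left varies. Origin under its centre
- small_dish: closed clear round dish, 64 in diameter, 16 high, loose; origin under its centre. Not part of the job
- slide_box: closed white and grey slide box, 57 (x) by 92 (y) by 32 high, loose; origin under its centre. Not part of the job
- well_plate: white six-well plate, 128 (x) by 86 (y) by 18 high, loose; origin under its centre. Not part of the job
- marker: black and grey marker pen lying along its x axis, from x = -68 to +68, 16 wide, 18 high, loose; origin under its middle. Not part of the job
- bottle: brown bottle with white cap, 60 in diameter, 130 high, loose; origin under its centre. Not part of the job
- beaker: clear beaker, 68 in diameter, 90 high, loose; origin under its centre. Not part of the job
Mind the look-alikes: they are no part of the job. What is shaped like the frame_3 but brown or red is not meant.

How it is judged:
By the outcome, as a careful person would: the job done as asked, in the order asked, and still so for the second after the job is handed in, with the robot touching nothing.
It also fails if it takes over 72 s, if anything falls off the work surface, if the arm or the gripper's body presses on something with over 40 N, if the wrist force passes 120 N, or if a joint passes its speed limit or range.

### The arm

A 7-joint arm with a two-finger parallel gripper is mounted at the origin on the work surface. World frame = base frame: x ahead of the robot, y to its left, z up, the work surface at z = 0. Lengths are in m, angles in rad, forces in N, time in s.
With the tool pointing down it reaches from about 0.35 to 0.9 m from the base axis. Payload 8.1 kg.
Tool frame: the origin (TCP) lies on the centre line of the jaws, within the pads' length; the fingertips stand 14 mm ahead of it and the grasp point (between the pads) lies 5 mm behind it; z points along the fingers, y is the direction in which the jaws open and shut (so a half turn about z gives the same grasp; the last joint's range is limited). The gripper opens to 92 mm and grips with 3 to 60 N. Pads are 19 mm wide; open, the fingers measure 130 mm over their backs; the gripper's body (75 mm by 190 mm) begins 47 mm behind the grasp point.
Start: joints at [-1.358, 0.434, 0.025, 1.573, -0.012, 1.134, -0.075], TCP at [0.194, 0.594, 0.241] pointing down, gripper open.
Joint ranges: [-2.62, 2.62], [-0.44, 2.09], [-1.27, 1.32], [0.08, 2.57], [-1.32, 4.46], [0.12, 2], [-2.74, 2.74]. Speed limits (rad/s): [2.22, 2.22, 3.01, 3.01, 3.14, 3.14, 3.14].

### API

Orientations are given as a rotation vector (axis times angle).
In Python, from cell import observe, eyes, arm gives the robot as it stands.
- The arm moves only by the tool step_arm, never from a script. Its argument "series" is a list that holds one entry, the list of rows, each a list of 5 numbers: the finger opening in m, from 0 to 0.0918, then the shift along the world's x, y, z in m, then the turn about the world's z in degrees. In form: [[[hand, dx, dy, dz, spin], ...]]. A call has 1 to 20 rows; each row is the pose to reach, as a shift and turn from the pose measured when the call began; what a row does not reach only later rows make up. A row lasts 1/12 s, in which the tool goes at most 41.7 mm and 7.16 degrees, less where a joint would pass 70% of its speed; a pose out of reach is approached as far as the arm can. A call with a gripper value outside its range is refused whole. The fingers move at their own pace and stop on an object; "squeeze" is the grip in N (left out, the last holds). Time passes only in rows, so rows that repeat a pose let the fingers close. It gives the time, the measured TCP pose, the force and the opening at its end, in the units of the state.
- observe(): the state, without advancing time (a new reading comes with each control period).
- eyes.get_image(name): name is "side" or "top" or "wrist"; returns (picture, depth): 384x512x3 uint8, red, green, blue; 384x512 float32, m along the optical axis (not along the pixel's ray), 0 where there is no reading.
- eyes.camera_params(name): a dict with "intrinsics" (3x3 intrinsics, pixels), "distortion" ([k1, k2, p1, p2, k3] as OpenCV has them; the pictures are not rectified), "position" and "attitude" of the camera in the world. Camera axes: x right, y down, z forward; pixel columns grow to the right and rows downward; lengths in m; the calibration is good to about 2 mm. A picture is of the moment at which its call begins: read the wrist's pose just before it. camera_params takes no time and is no camera call; for the wrist camera it gives the pose at the moment of the call.
- arm.sign_off(): hands the job in, once; it reports no verdict.
The state is a dict: "clock": time; "joints": joint angles; "dq": joint speeds; "joint_efforts": joint torques, N m; "position": TCP position; "ee_rot": TCP orientation; "force": force on the tool from outside, world axes, zero at the start; "ft_torque": the same for the moment, N m; "width": opening from 0.0 (shut) to 1.0 (fully open).
Only numpy, scipy, OpenCV 4.12 (cv2) and the standard library are available. Lean on these libraries where they do the work, as an engineer would, in place of code of your own. Each camera call takes 0.05 s, during which the arm holds its last target.

## Working session

There is one attempt and no reset: what is moved stays moved. The work goes in short steps, Python scripts to look and compute and a tool call to move; the robot and the scene stay as the last step left them, time stands still between calls to the robot, and variables do not carry over. Pictures are saved under pics/ and viewed, and the job is handed in when it is done.

Besides the shell and the picture viewer there is one more tool, called after "Emit:" as a command line: name --argument value ..., lists and objects as JSON in quotes. step_arm: Moves the arm, as the interface text tells. Its arguments: {"type":"object","properties":{"series":{"type":"array"},"squeeze":{"type":"number"}},"required":["series"]}

```bash
ls; mkdir -p pics
python3 - <<'E'
from cell import observe, eyes, arm
import cv2,numpy as np
print(observe())
for n in ["side","top","wrist"]:
    p=eyes.camera_params(n); print(n,p)
    im,d=eyes.get_image(n)
    cv2.imwrite(f"pics/{n}0.png",im[:,:,::-1]); np.save(f"pics/{n}0_d.npy",d)
E
```

```text
pics
{'clock': 0.0, 'joints': array([-1.35761528,  0.43522191,  0.02497319,  1.57412396, -0.01159659,
        1.13398493, -0.07508278]), 'dq': array([ 0.0001238 , -0.00033746,  0.00077251, -0.00069735, -0.0017742 ,
        0.00018556, -0.00108434]), 'joint_efforts': array([-2.80430868e-04, -6.67831135e+01,  9.84704420e-01, -3.14475095e+01,
       -6.06365525e-02,  4.25726152e-02,  1.64898338e-04]), 'position': array([0.19399874, 0.59360272, 0.23993523]), 'ee_rot': array([-4.94032950e-01, -3.10239879e+00,  2.49720567e-03]), 'force': array([ 0.56071784,  1.07005449, -0.08377712]), 'ft_torque': array([0.01123522, 0.01896152, 0.01712495]), 'width': 0.997479273805451}
side {'intrinsics': array([[399.4469393 ,   0.        , 252.16052468],
       [  0.        , 399.4469393 , 191.48907733],
       [  0.        ,   0.        ,   1.        ]]), 'distortion': array([-0.05295807,  0.        ,  0.        ,  0.        ,  0.        ]), 'position': array([ 0.08416207, -1.03236078,  1.19447265]), 'attitude': array([-2.35111999,  0.44576677, -0.17699597])}
top {'intrinsics': array([[377.72699976,   0.        , 249.70778358],
       [  0.        , 377.72699976, 193.62720054],
       [  0.        ,   0.        ,   1.        ]]), 'distortion': array([-0.08914576,  0.        ,  0.        ,  0.        ,  0.        ]), 'position': array([ 0.24499111, -0.04230567,  1.27821361]), 'attitude': array([-2.12135748,  2.14428499, -0.18860455])}
wrist {'intrinsics': array([[301.86324225,   0.        , 253.24580139],
       [  0.        , 301.86324225, 191.74482982],
       [  0.        ,   0.        ,   1.        ]]), 'distortion': array([0.0241392, 0.       , 0.       , 0.       , 0.       ]), 'position': array([0.12043413, 0.61744183, 0.38481903]), 'attitude': array([2.34339509, 1.69976418, 0.2487212 ])}
```

View pics/top0.png

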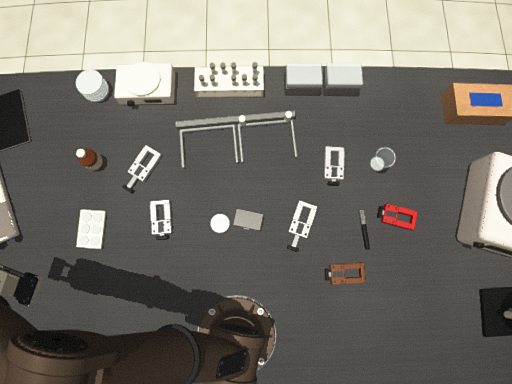

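View pics/side0.png

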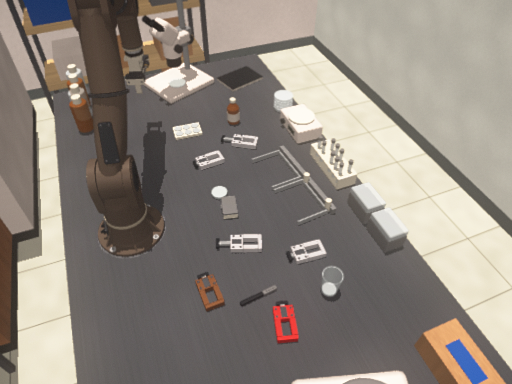

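View pics/wrist0.png

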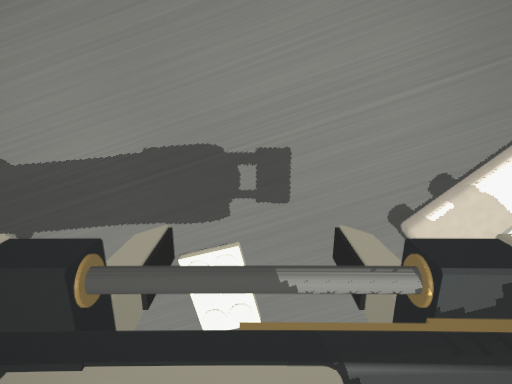

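The top view shows the bays at the dock (180–297, 112–165). The posts at (242,118) and (289,114) mark the right-hand bay. The light frames are at (143,167), (161,216), (302,222) and (335,163). The red and brown ones at (400,216) and (347,273) are look-alikes. Next I'll measure positions.

```bash
cat > h.py <<'E'
import cv2,numpy as np
from cell import observe, eyes, arm
from scipy.spatial.transform import Rotation as R
def cast(n,uv,z,p=None):
    p=p or eyes.camera_params(n)
    uv=np.asarray(uv,float).reshape(-1,1,2)
    q=cv2.undistortPoints(uv,p["intrinsics"],p["distortion"]).reshape(-1,2)
    d=np.c_[q,np.ones(len(q))]@R.from_rotvec(p["attitude"]).as_matrix().T
    o=p["position"]; s=(np.broadcast_to(z,len(q))-o[2])/d[:,2]
    return o+s[:,None]*d
def snap(n,name):
    p=eyes.camera_params(n); im,d=eyes.get_image(n)
    cv2.imwrite(f"pics/{name}.png",im[:,:,::-1]); np.save(f"pics/{name}_d.npy",d)
    return im,d,p
E
python3 - <<'E'
from h import *
im=cv2.imread("pics/top0.png")
for n,(x0,y0,x1,y1) in dict(L=(110,130,240,240),Rr=(230,130,360,260),B=(170,100,310,175)).items():
    cv2.imwrite(f"pics/crop{n}.png",cv2.resize(im[y0:y1,x0:x1],None,fx=5 if n!='Rr' else 4.5,fy=5 if n!='Rr' else 4.5,interpolation=cv2.INTER_CUBIC))
hsv=cv2.cvtColor(im,cv2.COLOR_BGR2HSV)
m=((hsv[:,:,2]>150)&(hsv[:,:,1]<70)).astype(np.uint8)
cs,hi=cv2.findContours(m,cv2.RETR_CCOMP,cv2.CHAIN_APPROX_NONE)
for i,c in enumerate(cs):
    a=cv2.contourArea(c)
    if 40<a<3000 and 100<c[:,0,1].mean()<280:
        mm=cv2.minAreaRect(c)
        b=cast("top",cv2.boxPoints(mm),.024)
        print(i,hi[0][i][3],a,np.round(mm[0],1),"cen",b.mean(0).round(4)[:2],"sides",np.linalg.norm(b[1]-b[0]).round(4),np.linalg.norm(b[2]-b[1]).round(4))
E
```

```text
16 -1 271.0 [219.5 223. ] cen [0.3657 0.0534] sides 0.0635 0.0601
19 -1 394.0 [247.7 219.7] cen [ 0.3756 -0.0404] sides 0.0591 0.0892
20 -1 911.5 [ 90.3 228.4] cen [0.3507 0.4908] sides 0.1319 0.0893
21 -1 646.0 [300.7 224.6] cen [ 0.358  -0.2171] sides 0.1531 0.0669
25 21 69.0 [299.7 228.1] cen [ 0.3458 -0.2131] sides 0.0392 0.0231
27 21 149.5 [304.1 214.2] cen [ 0.392  -0.2295] sides 0.059 0.0329
28 -1 610.5 [160.  217.5] cen [0.3861 0.2533] sides 0.0682 0.1178
33 28 69.5 [160.5 226. ] cen [0.3572 0.2507] sides 0.0402 0.0236
34 28 143.0 [159.5 212.5] cen [0.4027 0.2553] sides 0.0306 0.0575
36 -1 408.0 [  7.5 211. ] cen [0.4127 0.795 ] sides 0.2121 0.0576
42 -1 132.0 [376.8 163.1] cen [ 0.5664 -0.4892] sides 0.0474 0.0467
43 -1 1745.0 [494.5 200. ] cen [ 0.4358 -0.9097] sides 0.1304 0.3467
44 -1 49.0 [ 80.  152.5] cen [0.6162 0.5445] sides 0.0292 0.0255
47 -1 573.0 [334.1 163.1] cen [ 0.5677 -0.3397] sides 0.1203 0.0676
51 47 66.5 [333.5 171.5] cen [ 0.5377 -0.336 ] sides 0.0387 0.0243
53 47 132.5 [334.5 158. ] cen [ 0.5855 -0.3419] sides 0.0315 0.0571
54 -1 609.5 [140.2 167.5] cen [0.5596 0.3271] sides 0.1567 0.0674
58 54 61.0 [138.4 170.4] cen [0.5486 0.333 ] sides 0.0371 0.0239
60 54 131.5 [146.3 158.5] cen [0.5904 0.3071] sides 0.0576 0.0321
61 -1 135.0 [207.8 145.1] cen [0.6363 0.0949] sides 0.1955 0.1337
65 -1 403.0 [235.  118.5] cen [ 7.322e-01 -1.000e-04] sides 0.4179 0.0236
```

Run:
```python
import cv2,numpy as np
a=cv2.imread("pics/cropL.png");b=cv2.imread("pics/cropRr.png")
print(a.shape,b.shape)
```

```text
(550, 650, 3) (585, 585, 3)
```

View pics/cropL.png

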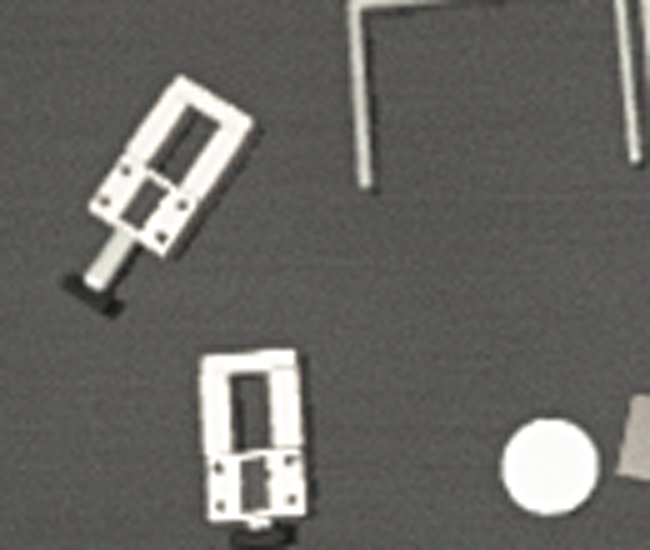

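View pics/cropRr.png

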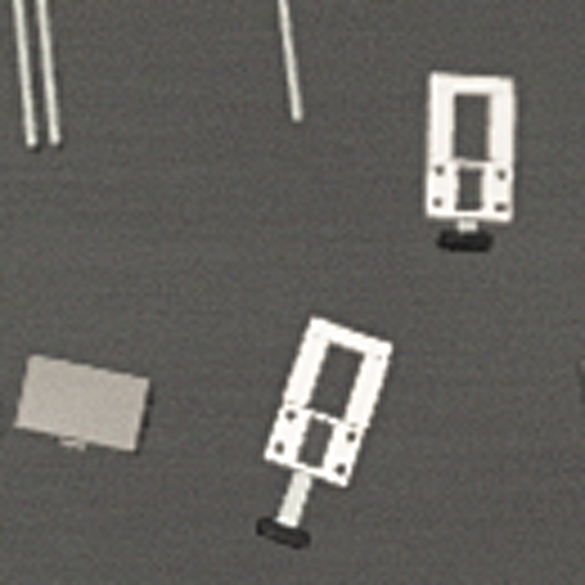

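View pics/cropB.png

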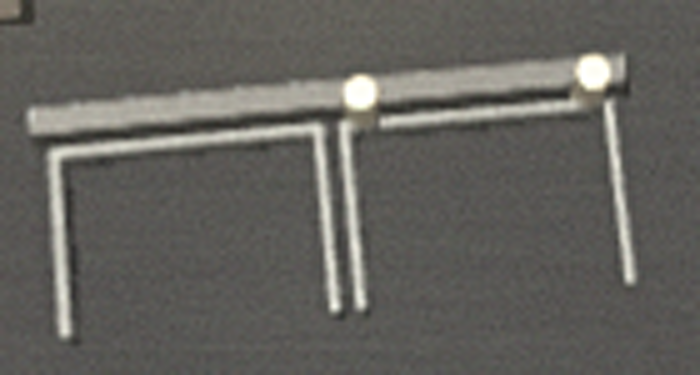

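Run:
```python
from h import *
P=eyes.camera_params("top")
def show(n,uv,z): print(n,cast("top",uv,z,P)[:,:2].round(4).tolist())
show("wall mouth ends L,d1,d2,R",[(183.2,166.6),(237.2,162.4),(242.2,161.6),(296,156.4)],.022)
show("back corners",[(181,130.5),(234,125),(239,125),(292,119.8)],.022)
im=cv2.imread("pics/top0.png");hsv=cv2.cvtColor(im,cv2.COLOR_BGR2HSV)
m=((hsv[:,:,2]>150)&(hsv[:,:,1]<70)).astype(np.uint8)
cs,hi=cv2.findContours(m,cv2.RETR_CCOMP,cv2.CHAIN_APPROX_NONE)
def longaxis(c,z):
    b=cast("top",cv2.boxPoints(cv2.minAreaRect(c)),z,P)[:,:2]
    e=[b[1]-b[0],b[2]-b[1]]; e=max(e,key=np.linalg.norm); 
    if e[0]<0:e=-e
    return b.mean(0),np.degrees(np.arctan2(e[1],e[0])),b
for n,i in dict(D=47,B=28,A=54,C=21,wD=53,wB=34,wA=60,wC=27,box=19,dish=16,dock=65).items():
    c,a,b=longaxis(cs[i],.03 if n in("box","dock") else .016 if n=="dish" else .024); print(n,c.round(4),a.round(1)); 
    if n=="box":print(b.round(3))
# depth check
d=np.load("pics/top0_d.npy")
o=observe();M=R.from_rotvec(o["ee_rot"]).as_matrix();print("tool y",M[:,1].round(3),"z",M[:,2].round(3),np.degrees(np.arctan2(M[1,1],M[0,1])))
# rack front & other tall things: heights by depth
T=R.from_rotvec(P["attitude"]).as_matrix()
uv=np.stack(np.meshgrid(np.arange(512),np.arange(384)),-1).reshape(-1,1,2).astype(float)
q=cv2.undistortPoints(uv,P["intrinsics"],P["distortion"]).reshape(-1,2)
pts=P["position"]+(np.c_[q,np.ones(len(q))]*d.reshape(-1,1))@T.T
pts=pts.reshape(384,512,3)
s=pts[60:102,110:370].reshape(-1,3); s=s[(s[:,2]>.03)&(s[:,2]<.3)]
for y0 in np.arange(-.4,.4,.1):
    k=s[(s[:,1]>y0)&(s[:,1]<y0+.1)]
    if len(k):print(round(y0,1),"xmin",np.percentile(k[:,0],2).round(3),"zmax",k[:,2].max().round(3))
for n,(u,v) in dict(bottle=(88,157),beaker=(385,157)).items():
    k=pts[v-14:v+15,u-14:u+15].reshape(-1,3);k=k[k[:,2]>.03];print(n,k.mean(0).round(3),k.max(0).round(3))
```

```text
wall mouth ends L,d1,d2,R [[0.5605, 0.1787], [0.5732, -0.0065], [0.5758, -0.0237], [0.5925, -0.2091]]
back corners [[0.6906, 0.1895], [0.7083, 0.004], [0.7081, -0.0134], [0.7258, -0.1997]]
D [ 0.5677 -0.3397] -4.7
B [0.3861 0.2533] 1.3
A [0.5596 0.3271] -31.6
C [ 0.358  -0.2171] -20.0
wD [ 0.5855 -0.3419] -3.2
wB [0.4027 0.2553] 1.5
wA [0.5904 0.3071] -31.6
wC [ 0.392  -0.2295] -20.1
box [ 0.375  -0.0404] 78.0
[[ 0.355  0.009]
 [ 0.413 -0.003]
 [ 0.395 -0.09 ]
 [ 0.337 -0.077]]
dish [0.3664 0.0541] 89.4
dock [ 7.299e-01 -3.000e-04] -85.5
tool y [ 0.311  0.951 -0.001] z [-0.    -0.001 -1.   ] 71.90184999610764
-0.4 xmin 0.826 zmax 0.1
-0.3 xmin 0.826 zmax 0.099
-0.2 xmin 0.826 zmax 0.098
-0.1 xmin 0.824 zmax 0.118
-0.0 xmin 0.824 zmax 0.12
0.1 xmin 0.824 zmax 0.12
0.2 xmin 0.798 zmax 0.086
0.3 xmin 0.797 zmax 0.087
bottle [0.57  0.474 0.108] [0.61  0.519 1.278]
beaker [ 0.569 -0.494  0.077] [ 0.602 -0.042  1.278]
```

Emit:
step_arm --series '[[[0,0.391,-0.936,0,-76],[0,0.391,-0.936,0,-76],[0,0.391,-0.936,0,-76],[0,0.391,-0.936,0,-76],[0,0.391,-0.936,0,-76],[0,0.391,-0.936,0,-76],[0,0.391,-0.936,0,-76],[0,0.391,-0.936,0,-76],[0,0.391,-0.936,0,-76],[0,0.391,-0.936,0,-76],[0,0.391,-0.936,0,-76],[0,0.391,-0.936,0,-76],[0,0.391,-0.936,0,-76],[0,0.391,-0.936,0,-76],[0,0.391,-0.936,0,-76],[0,0.391,-0.936,0,-76],[0,0.391,-0.936,0,-76],[0,0.391,-0.936,0,-76],[0,0.391,-0.936,0,-76],[0,0.391,-0.936,0,-76]]]' --squeeze 10

```text
clock: 1.82
position: [0.5156, -0.1767, 0.2401]
ee_rot: [-2.298, -2.141, 0.001]
force: [-0.2, -0.0, 0.4]
width: 0.007
```

Emit:
step_arm --series '[[[0,0.07,-0.165,-0.1,0],[0,0.07,-0.165,-0.1,0],[0,0.07,-0.165,-0.1,0],[0,0.07,-0.165,-0.1,0],[0,0.07,-0.165,-0.1,0],[0,0.07,-0.165,-0.1,0],[0,0.07,-0.165,-0.1,0],[0,0.07,-0.165,-0.1,0]]]'

```text
clock: 2.48
position: [0.5853, -0.3414, 0.1396]
ee_rot: [-2.297, -2.14, 0.002]
force: [0.9, 0.6, -0.3]
width: 0.001
```

Run:
```python
from h import *
o=observe();print(o["position"])
snap("wrist","w1");snap("side","s1")
```

```text
[ 0.58532398 -0.34138568  0.13958775]
```

View pics/w1.png

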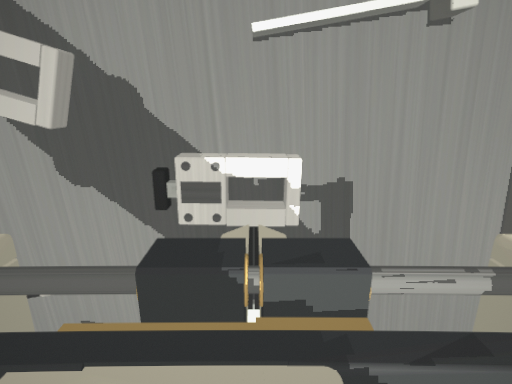

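View pics/s1.png

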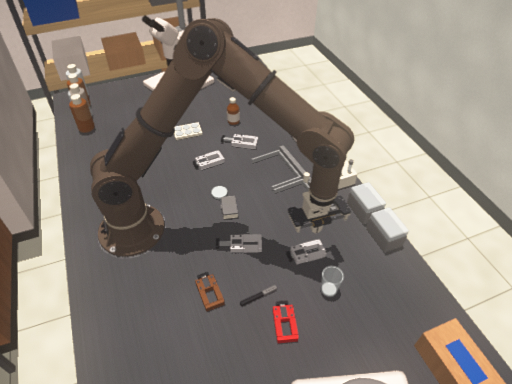

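Run:
```python
from h import *
im=cv2.imread("pics/w1.png");cv2.imwrite("pics/w1c.png",cv2.resize(im[140:250,140:320],None,fx=4,fy=4,interpolation=cv2.INTER_CUBIC))
print(cast("wrist",[(228,175),(286,175),(286,202),(228,202),(177,154),(300,154),(300,224),(177,224)],.024).round(4))
```

```text
[[ 0.5649 -0.3243  0.024 ]
 [ 0.6164 -0.3279  0.024 ]
 [ 0.6154 -0.3532  0.024 ]
 [ 0.5626 -0.3495  0.024 ]
 [ 0.5224 -0.3026  0.024 ]
 [ 0.6293 -0.31    0.024 ]
 [ 0.6276 -0.3757  0.024 ]
 [ 0.5132 -0.3677  0.024 ]]
```

View pics/w1c.png

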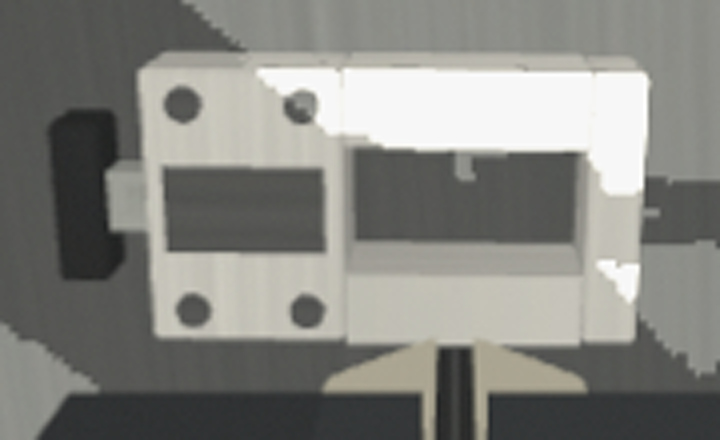

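Run:
```python
from h import *
p=np.array([(345,148),(582,152),(580,272),(350,272),(140,70),(648,72),(636,343),(155,338)])/4+140
q=cast("wrist",p,.024)[:,:2];print(q.round(4));print(q[:4].mean(0),q[4:].mean(0))
```

```text
[[ 0.5632 -0.326 ]
 [ 0.6158 -0.3306]
 [ 0.6143 -0.3589]
 [ 0.5616 -0.3553]
 [ 0.5203 -0.3055]
 [ 0.6309 -0.3136]
 [ 0.6266 -0.3774]
 [ 0.5147 -0.3683]]
[ 0.58873041 -0.34270767] [ 0.57314591 -0.34121937]
```

Emit:
step_arm --series '[[[0,0.003,-0.001,-0.04,0],[0,0.003,-0.001,-0.07,0],[0,0.003,-0.001,-0.09,0],[0,0.003,-0.001,-0.105,0],[0,0.003,-0.001,-0.12,0],[0,0.003,-0.001,-0.12,0],[0.02,0.003,-0.001,-0.12,0],[0.02,0.003,-0.001,-0.12,0],[0.02,0.003,-0.001,-0.12,0],[0.02,0.003,-0.001,-0.12,0]]]'

```text
clock: 3.42
position: [0.5894, -0.3419, 0.0221]
ee_rot: [2.297, 2.143, 0.001]
force: [-1.0, -0.1, 1.5]
width: 0.204
```

Emit:
step_arm --series '[[[0.045,0,0,0,0],[0.045,0,0,0,0],[0.045,0,0,0,0],[0.045,0,0,0,0]]]'

```text
clock: 3.75
position: [0.5895, -0.3419, 0.0222]
ee_rot: [2.297, 2.142, 0.002]
force: [-0.5, 0.4, -0.4]
width: 0.225
```

Run:
```python
from h import *
o=observe();print(o["position"],o["width"]*.0918,o["force"])
snap("wrist","w2")
```

```text
[ 0.58952257 -0.34185621  0.0221747 ] 0.02061126840923525 [-0.52629916  0.37307873 -0.44491524]
```

View pics/w2.png

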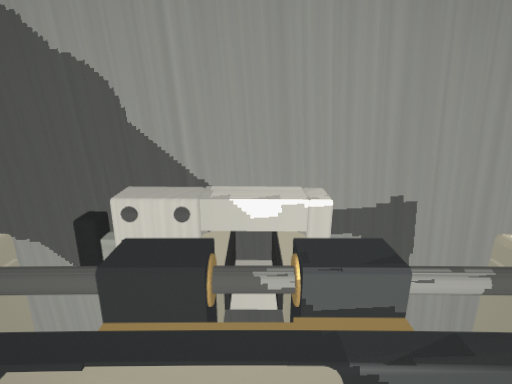

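Emit:
step_arm --series '[[[0.045,-0.012,0,0,0],[0.045,-0.028,0,0,0],[0.045,-0.045,0,0,5],[0.045,-0.06,0,0,11],[0.045,-0.065,0.002,0,17],[0.045,-0.065,0.005,0,23],[0.045,-0.065,0.008,0,29],[0.045,-0.065,0.011,0,35],[0.045,-0.065,0.014,0,41],[0.045,-0.065,0.017,0,47],[0.045,-0.065,0.02,0,53],[0.045,-0.065,0.022,0,59],[0.045,-0.065,0.024,0,65],[0.045,-0.065,0.026,0,71],[0.045,-0.065,0.028,0,77],[0.045,-0.065,0.03,0,82],[0.045,-0.065,0.03,0,84],[0.045,-0.065,0.03,0,84]]]' --squeeze 15

```text
clock: 5.3
position: [0.5244, -0.312, 0.0222]
ee_rot: [-0.271, -3.13, -0.002]
force: [0.3, -0.4, -1.2]
width: 0.226
```

Run:
```python
from h import *
o=observe();print(o["position"],o["width"]*.0918,o["force"],o["joints"].round(2))
snap("wrist","w3");snap("side","s3");snap("top","t3")
a=cv2.imread("pics/w3.png");b=cv2.imread("pics/t3.png")
cv2.imwrite("pics/m3.png",cv2.resize(np.vstack([a,b]),None,fx=.78,fy=.78))
```

```text
[ 0.52443046 -0.31196879  0.02217533] 0.020787048836735822 [ 0.32369023 -0.4213557  -1.17503197] [ 0.36  0.66  0.14  1.82 -0.14  0.67  1.97]
```

View pics/m3.png

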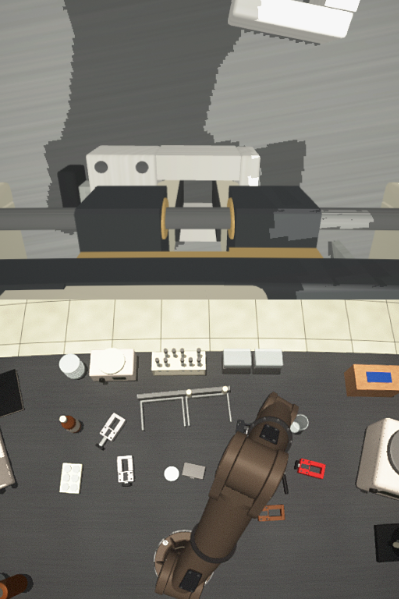

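View pics/s3.png

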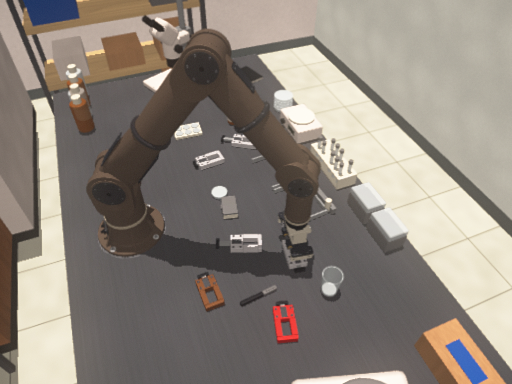

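Emit:
step_arm --series '[[[0.045,0,0.01,0,0],[0.045,0,0.03,0,0],[0.045,0,0.055,0,0],[0.045,-0.001,0.08,0,0],[0.045,-0.002,0.105,0,0],[0.045,-0.003,0.13,0,0],[0.045,-0.004,0.155,0,0],[0.045,-0.005,0.18,0,0],[0.045,-0.006,0.205,0,0],[0.045,-0.007,0.23,0,0],[0.045,-0.008,0.255,0,0],[0.045,-0.009,0.28,0,0],[0.045,-0.009,0.305,0,0],[0.045,-0.009,0.33,0,0],[0.045,-0.009,0.355,0,0],[0.045,-0.009,0.38,0,0],[0.045,-0.009,0.395,0,0],[0.045,-0.009,0.402,0,0],[0.045,-0.009,0.402,0,0]]]'

```text
clock: 7.03
position: [0.5152, 0.0924, 0.0222]
ee_rot: [-0.271, -3.13, -0.003]
force: [0.4, 0.2, -1.6]
width: 0.229
```

Emit:
step_arm --series '[[[0.045,0,0,0,-5],[0.045,0,0,0,-11],[0.045,0,0,0,-17],[0.045,0,0,0,-23],[0.045,0,0,0,-29],[0.045,0,0,0,-35],[0.045,0.002,-0.003,0,-41],[0.045,0.004,-0.01,0,-47],[0.045,0.005,-0.017,0,-53],[0.045,0.006,-0.024,0,-59],[0.045,0.006,-0.031,0,-65],[0.045,0.006,-0.04,0,-70],[0.045,0.006,-0.048,0,-74],[0.045,0.006,-0.053,0,-75.5],[0.045,0.006,-0.053,0,-75.5],[0.045,0.006,-0.053,0,-75.5]]]'

```text
clock: 8.37
position: [0.521, 0.0387, 0.0222]
ee_rot: [2.13, 2.308, 0.002]
force: [1.2, 0.4, -2.0]
width: 0.224
```

Run:
```python
from h import *
o=observe();print(o["position"],o["width"]*.0918,o["force"],o["joints"].round(2))
snap("wrist","w4");snap("side","s4")
a=cv2.imread("pics/w4.png");b=cv2.imread("pics/s4.png")
cv2.imwrite("pics/m4.png",cv2.resize(np.vstack([a,b]),None,fx=.78,fy=.78))
```

```text
[0.52104565 0.0386783  0.02218292] 0.020572046965978214 [ 1.2093717   0.43301194 -2.04607697] [-0.56  0.62  0.54  2.07 -0.56  0.6   0.45]
```

View pics/m4.png

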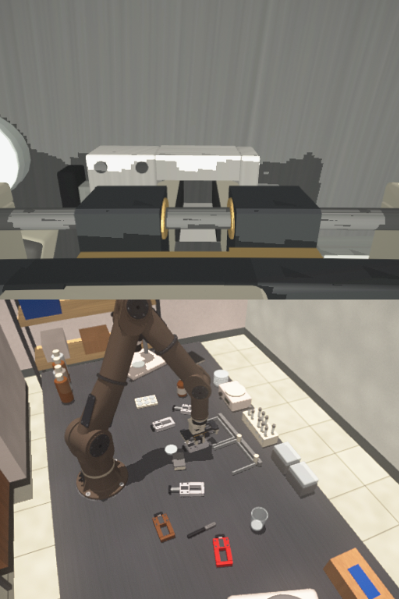

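Emit:
step_arm --series '[[[0.045,0.01,0.001,0,0],[0.045,0.025,0.002,0,0],[0.045,0.043,0.003,0,0],[0.045,0.061,0.005,0,0],[0.045,0.08,0.006,0,0],[0.045,0.098,0.0075,0,0],[0.045,0.115,0.009,0,0],[0.045,0.127,0.01,0,0],[0.045,0.133,0.01,0,0],[0.045,0.133,0.01,0,0],[0.008,0.133,0.01,0,0],[0.008,0.133,0.01,0,0],[0.008,0.133,0.01,0,0],[0.008,0.133,0.01,0,0],[0.008,0.133,0.01,0.02,0],[0.008,0.133,0.01,0.05,0],[0.008,0.133,0.01,0.085,0],[0.008,0.133,0.01,0.12,0],[0.008,0.133,0.01,0.14,0]]]'

```text
clock: 10.05
position: [0.6549, 0.0492, 0.1661]
ee_rot: [2.127, 2.307, 0.007]
force: [1.2, -0.5, -0.3]
width: 0.088
```

Run:
```python
from h import *
o=observe();print(o["position"],o["width"]*.0918,o["force"],o["joints"].round(2))
snap("wrist","w5");snap("side","s5")
a=cv2.imread("pics/w5.png");b=cv2.imread("pics/s5.png")
cv2.imwrite("pics/m5.png",cv2.resize(np.vstack([a,b]),None,fx=.78,fy=.78))
```

```text
[0.6549374  0.04916281 0.16610682] 0.008039395606266491 [ 1.17236577 -0.50552734 -0.28560076] [-0.58  0.62  0.67  1.62 -0.43  1.05  0.3 ]
```

View pics/m5.png

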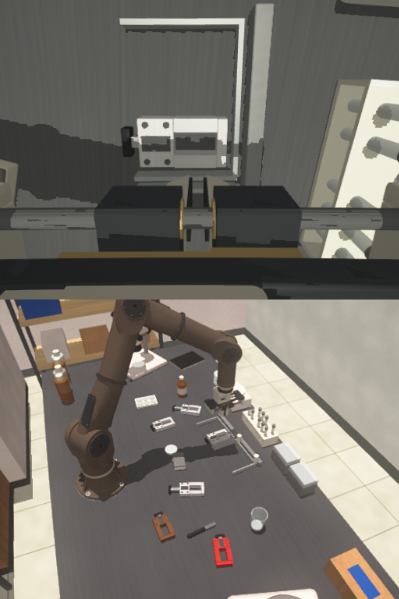

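Run:
```python
from h import *
im=cv2.imread("pics/w5.png");cv2.imwrite("pics/w5c.png",cv2.resize(im[10:250,130:350],None,fx=2.5,fy=2.5,interpolation=cv2.INTER_CUBIC))
```

```text
(no output)
```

View pics/w5c.png

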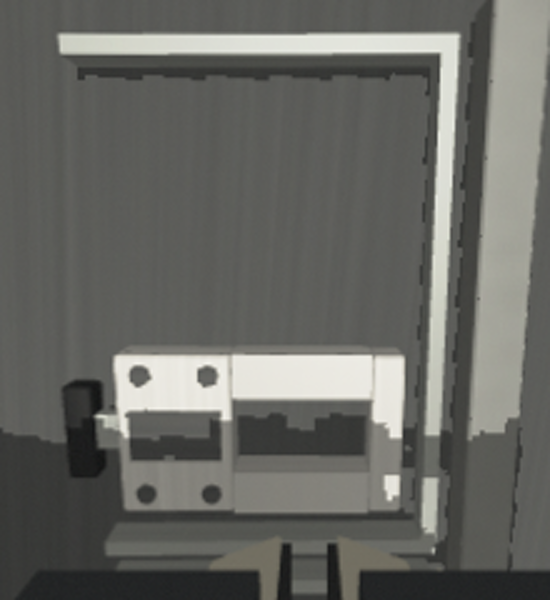

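Run:
```python
from h import *
o=observe()
f=lambda p,z:cast("wrist",np.array(p,float)/2.5+[130,10],z)[:,:2]
w=f([(60,35),(60,53),(440,54),(432,536)],.022); b=f([(115,355),(404,354),(402,512),(124,512)],.024)
print(w.round(4));print(b.round(4))
e=w[2]-w[1];yaw=np.arctan2(e[1],e[0]);print("wall yaw",np.degrees(yaw),np.linalg.norm(e))
e=b[1]-b[0];print("frame yaw",np.degrees(np.arctan2(e[1],e[0])))
u=np.array([np.cos(yaw),np.sin(yaw)]);v=np.array([-u[1],u[0]])
for q in list(b)+[w[3]]: print(((q-w[1])@u).round(4)-.065,((q-w[1])@v).round(4)+.09)
print("bay centre",w[1]+.065*u-.09*v)
```

```text
[[0.5622 0.1817]
 [0.5621 0.1762]
 [0.6919 0.1869]
 [0.7123 0.0091]]
[[0.5818 0.0743]
 [0.6916 0.0836]
 [0.6983 0.0194]
 [0.5859 0.0107]]
wall yaw 4.73869268572495 0.13017936965298235
frame yaw 4.798838852280558
-0.0539 -0.0131
0.0563 -0.012999999999999998
0.057800000000000004 -0.07750000000000001
-0.055 -0.0769
0.0708 -0.0889
bay centre [0.63435337 0.0918596 ]
```

Emit:
step_arm --series '[[[0.004,-0.25,0.205,0,-3],[0.004,-0.25,0.205,0,-3],[0.004,-0.25,0.205,0,-3],[0.004,-0.25,0.205,-0.03,-3],[0.004,-0.25,0.205,-0.03,-3],[0.004,-0.25,0.205,-0.03,-3],[0.004,-0.25,0.205,-0.03,-3],[0.004,-0.25,0.205,-0.03,-3],[0.004,-0.25,0.205,-0.03,-3],[0.004,-0.25,0.205,-0.03,-3]]]'

```text
clock: 10.98
position: [0.4037, 0.2553, 0.1357]
ee_rot: [2.181, 2.255, 0.008]
force: [0.2, -0.9, -0.3]
width: 0.043
```

Run:
```python
from h import *
o=observe();print(o["position"],o["width"]*.0918,o["force"],o["joints"].round(2))
snap("wrist","w6")
im=cv2.imread("pics/w6.png");cv2.imwrite("pics/w6c.png",cv2.resize(im[120:250,130:330],None,fx=4,fy=4,interpolation=cv2.INTER_CUBIC))
```

```text
[0.40370915 0.25532212 0.13573728] 0.003948280294701215 [ 0.17425082 -0.89256144 -0.31225573] [-1.24  0.38  0.73  2.1  -0.36  0.78 -0.25]
```

View pics/w6c.png

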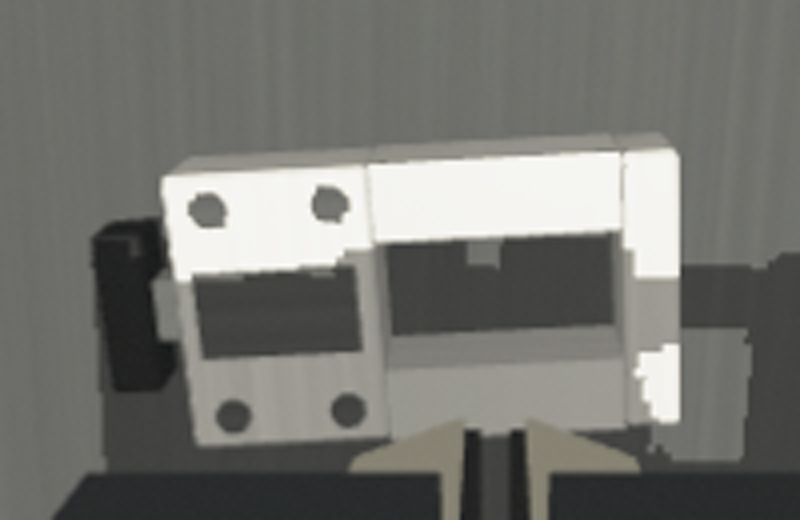

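```bash
cat >> h.py <<'E'
def meas(body,win,s,off):
    f=lambda p:cast("wrist",np.array(p,float)/s+off,.024)[:,:2]
    b=f(body);w=f(win);o=observe()
    e=b[1]-b[0]+b[2]-b[3]; y=np.arctan2(e[1],e[0]);u=np.array([np.cos(y),np.sin(y)])
    print("len",np.linalg.norm(e)/2,"wid",np.linalg.norm(b[0]-b[3]),np.linalg.norm(b[1]-b[2]),"yaw",np.degrees(y))
    c1=b.mean(0)+.016*u;c2=w.mean(0);print("win from body",c1,"win",c2)
    print("tcp",o["position"],"delta",(c1+c2)/2-o["position"][:2])
    M=R.from_rotvec(o["ee_rot"]).as_matrix();print("tool yaw",np.degrees(np.arctan2(M[1,1],M[0,1])))
E
python3 - <<'E'
from h import *
meas([(162,178),(680,152),(680,422),(198,443)],[(375,243),(620,232),(624,358),(385,367)],4,[130,120])
E
```

```text
len 0.11129229704499884 wid 0.062027477285213566 0.06274519711114097 yaw 4.4087501260882815
win from body [0.4086155  0.25176983] win [0.40840632 0.25149406]
tcp [0.40537268 0.25429028 0.13620975] delta [ 0.00313823 -0.00265833]
tool yaw 1.7658959318120595
```

Emit:
step_arm --series '[[[0,0.002,-0.002,-0.03,2.5],[0,0.002,-0.002,-0.06,2.5],[0,0.002,-0.002,-0.085,2.5],[0,0.002,-0.002,-0.105,2.5],[0,0.002,-0.002,-0.116,2.5],[0,0.002,-0.002,-0.116,2.5],[0.045,0.002,-0.002,-0.116,2.5],[0.045,0.002,-0.002,-0.116,2.5],[0.045,0.002,-0.002,-0.116,2.5],[0.045,0.002,-0.002,-0.116,2.5],[0.045,0.002,-0.002,-0.116,2.5]]]'

```text
clock: 11.95
position: [0.4078, 0.2527, 0.0211]
ee_rot: [2.134, 2.299, 0.012]
force: [-0.9, -1.9, 8.3]
width: 0.228
```

Run:
```python
from h import *
o=observe();print(o["position"],o["width"]*.0918,o["force"],o["ft_torque"])
im,d,p=snap("wrist","w7")
o=observe();print(o["position"],o["width"]*.0918,o["force"],o["ft_torque"])
```

```text
[0.40776756 0.25268702 0.02113716] 0.02088720690439355 [-0.94466186 -1.9400787   8.25070215] [-0.32852475  0.30556607  0.00706256]
[0.40779749 0.25268695 0.02114599] 0.02043929627600823 [-2.07431031 -0.08864152  7.95744797] [-0.309559    0.31505977  0.07800159]
```

View pics/w7.png

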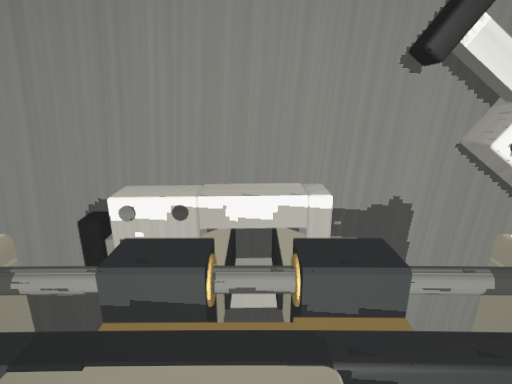

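Emit:
step_arm --series '[[[0.045,0.008,-0.01,0,0],[0.045,0.02,-0.025,0,0],[0.045,0.033,-0.041,0,0],[0.045,0.046,-0.058,0,0],[0.045,0.06,-0.075,0,0],[0.045,0.073,-0.092,0,0],[0.045,0.086,-0.108,0,0],[0.045,0.096,-0.12,0,0],[0.045,0.1,-0.126,0,0],[0.045,0.103,-0.1255,0,0],[0.045,0.115,-0.1245,0,0],[0.045,0.13,-0.1235,0,0],[0.045,0.148,-0.122,0,0],[0.045,0.166,-0.1205,0,0],[0.045,0.184,-0.119,0,0],[0.045,0.202,-0.1175,0,0],[0.045,0.22,-0.116,0,0],[0.045,0.233,-0.115,0,0],[0.045,0.24,-0.1146,0,0],[0.045,0.24,-0.1146,0,0]]]'

```text
clock: 13.67
position: [0.6486, 0.1396, 0.0213]
ee_rot: [2.132, 2.301, 0.014]
force: [1.6, 0.7, 1.3]
width: 0.223
```

Emit:
step_arm --series '[[[0.004,0,0,0,0],[0.004,0,0,0,0],[0.004,0,0,0,0],[0.004,0,0,0,0],[0.004,0,0,0.02,0],[0.004,0,0,0.05,0],[0.004,0,0,0.085,0],[0.004,0,0,0.12,0],[0.004,-0.02,0.05,0.13,-7],[0.004,-0.035,0.09,0.13,-14],[0.004,-0.055,0.13,0.125,-21],[0.004,-0.055,0.165,0.12,-28],[0.004,-0.055,0.165,0.12,-35],[0.004,-0.055,0.165,0.12,-35.5],[0.004,-0.055,0.165,0.12,-35.5],[0.004,-0.055,0.165,0.12,-35.5]]]'

```text
clock: 15.0
position: [0.5937, 0.303, 0.1414]
ee_rot: [2.728, 1.541, 0.01]
force: [0.7, -0.3, 0.1]
width: 0.041
```

Run:
```python
from h import *
o=observe();print(o["position"],o["width"]*.0918,o["force"],o["joints"].round(2))
snap("wrist","w8");snap("side","s8")
im=cv2.imread("pics/w8.png");cv2.imwrite("pics/w8c.png",cv2.resize(im[120:250,130:330],None,fx=4,fy=4,interpolation=cv2.INTER_CUBIC))
```

```text
[0.59371938 0.30302896 0.14140481] 0.0037925174382664 [ 0.72998826 -0.3491138   0.09246186] [-1.03  0.69  0.79  1.63 -0.54  1.05 -0.63]
```

View pics/w8c.png

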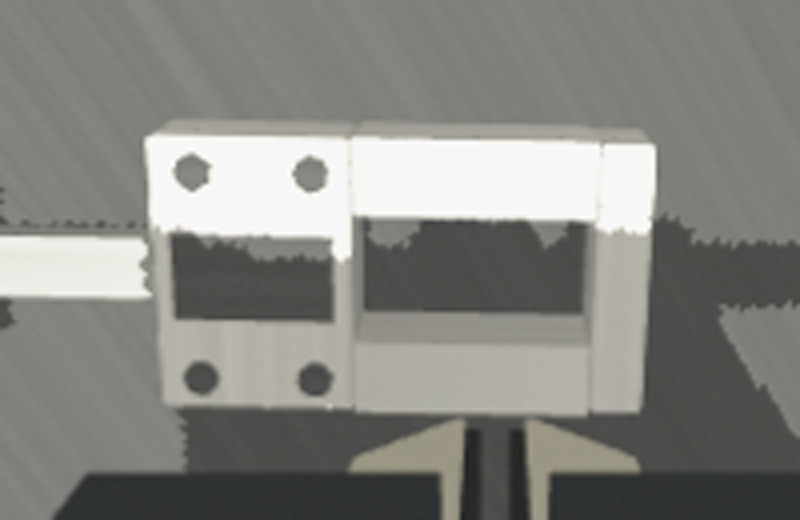

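View pics/s8.png

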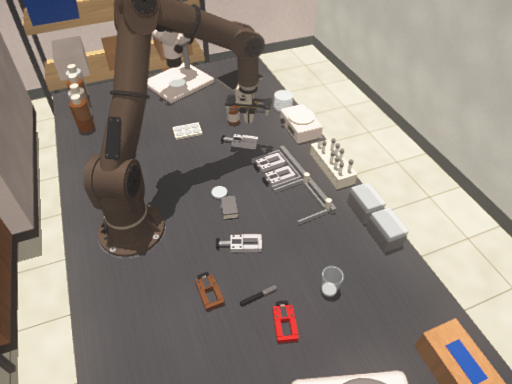

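Side view: two frames sit side by side in the left (plain) bay at (270,168). The gripper is over frame A.

Run:
```python
from h import *
meas([(146,137),(655,145),(640,412),(164,404)],[(353,217),(588,221),(588,344),(357,340)],4,[130,120])
```

```text
len 0.11096838225891482 wid 0.06236605081880095 0.06300782719262477 yaw -32.35524960431015
win from body [0.59218468 0.30468503] win [0.59173399 0.30457296]
tcp [0.59419395 0.30255351 0.14169169] delta [-0.00223462  0.00207549]
tool yaw -31.199663444419386
```

Emit:
step_arm --series '[[[0,-0.002,0.002,-0.03,-1],[0,-0.002,0.002,-0.06,-1],[0,-0.002,0.002,-0.088,-1],[0,-0.002,0.002,-0.108,-1],[0,-0.002,0.002,-0.119,-1],[0,-0.002,0.002,-0.119,-1],[0,-0.002,0.002,-0.119,-1],[0,-0.002,0.002,-0.119,-1],[0.045,-0.002,0.002,-0.119,-1],[0.045,-0.002,0.002,-0.119,-1],[0.045,-0.002,0.002,-0.119,-1],[0.045,-0.002,0.002,-0.119,-1],[0.045,-0.002,0.002,-0.119,-1]]]'

```text
clock: 16.18
position: [0.5923, 0.305, 0.0233]
ee_rot: [2.743, 1.515, 0.012]
force: [-2.4, 0.2, 5.6]
width: 0.23
```

Emit:
step_arm --series '[[[0.045,-0.008,0,0,0],[0.045,-0.02,-0.002,0,0],[0.045,-0.035,-0.004,0,-2],[0.045,-0.05,-0.006,0,-6],[0.045,-0.065,-0.01,0,-11],[0.045,-0.08,-0.016,0,-17],[0.045,-0.09,-0.024,0,-23],[0.045,-0.095,-0.032,0,-29],[0.045,-0.096,-0.04,0,-35],[0.045,-0.096,-0.047,0,-41],[0.045,-0.096,-0.052,0,-45],[0.045,-0.096,-0.055,0,-47.5],[0.045,-0.096,-0.055,0,-47.5],[0.045,-0.096,-0.055,0,-47.5]]]'

```text
clock: 17.35
position: [0.4958, 0.2496, 0.0233]
ee_rot: [3.118, 0.284, 0.006]
force: [-1.1, -2.5, 2.0]
width: 0.234
```

Run:
```python
from h import *
o=observe();print(o["position"],o["width"]*.0918,o["force"],o["joints"].round(2))
snap("wrist","w9");snap("side","s9")
a=cv2.imread("pics/w9.png");b=cv2.imread("pics/s9.png")
cv2.imwrite("pics/m9.png",cv2.resize(np.vstack([a,b]),None,fx=.78,fy=.78))
```

```text
[0.49581158 0.24961233 0.02331257] 0.02145036515216084 [-1.08700575 -2.46759979  1.97524862] [-1.16  0.78  0.9   2.   -0.86  0.8  -1.14]
```

View pics/m9.png

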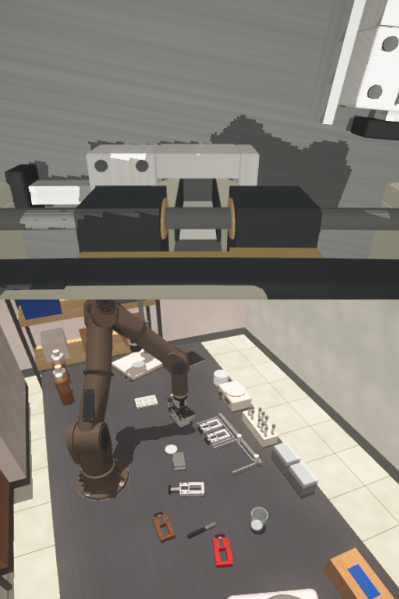

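Emit:
step_arm --series '[[[0.045,0,-0.01,0,0],[0.045,0,-0.028,0,0],[0.045,0,-0.05,0,0],[0.045,0,-0.073,0,0],[0.045,0,-0.096,0,0],[0.045,0,-0.119,0,0],[0.045,0,-0.142,0,0],[0.045,0,-0.165,0,0],[0.045,0,-0.188,0,0],[0.045,0,-0.211,0,0],[0.045,0,-0.232,0,0],[0.045,0,-0.25,0,0],[0.045,0,-0.263,0,0],[0.045,0,-0.27,0,0],[0.045,0,-0.27,0,0]]]'

```text
clock: 18.7
position: [0.4957, -0.022, 0.0234]
ee_rot: [3.118, 0.281, 0.006]
force: [0.0, 0.0, -2.4]
width: 0.225
```

Emit:
step_arm --series '[[[0.045,0.006,-0.012,0,4],[0.045,0.015,-0.03,0,9],[0.045,0.024,-0.048,0,15],[0.045,0.033,-0.06,0,20],[0.045,0.041,-0.07,0,25],[0.045,0.049,-0.078,0,30],[0.045,0.058,-0.082,0,35],[0.045,0.067,-0.086,0,40],[0.045,0.076,-0.09,0,45],[0.045,0.084,-0.093,0,50],[0.045,0.09,-0.098,0,55],[0.045,0.095,-0.103,0,60],[0.045,0.1,-0.108,0,65],[0.045,0.104,-0.113,0,70],[0.045,0.113,-0.121,0,75],[0.045,0.122,-0.13,0,80],[0.045,0.131,-0.1365,0,84],[0.045,0.131,-0.1365,0,84.4],[0.045,0.131,-0.1365,0,84.4]]]'

```text
clock: 20.28
position: [0.6269, -0.1577, 0.0231]
ee_rot: [2.126, 2.306, 0.017]
force: [1.2, -0.3, -1.0]
width: 0.227
```

Run:
```python
from h import *
o=observe();print(o["position"],o["width"]*.0918,o["force"],o["joints"].round(2))
snap("wrist","w10");snap("side","s10")
a=cv2.imread("pics/w10.png");b=cv2.imread("pics/s10.png")
cv2.imwrite("pics/m10.png",cv2.resize(np.vstack([a,b]),None,fx=.78,fy=.78))
```

```text
[ 0.62694704 -0.15772313  0.02311007] 0.02085315748652518 [ 1.18136201 -0.25170275 -1.0014529 ] [-0.11  0.73  0.43  1.75 -0.44  0.75  0.63]
```

View pics/m10.png

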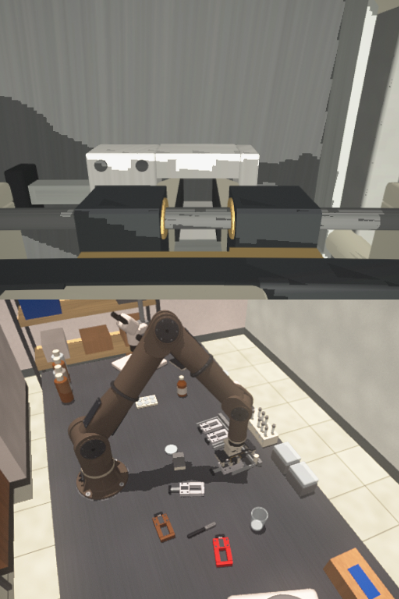

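Emit:
step_arm --series '[[[0.045,0.01,0.001,0,0],[0.045,0.022,0.0015,0,0],[0.045,0.035,0.002,0,0],[0.045,0.042,0.003,0,0],[0.045,0.045,0.003,0,0],[0.045,0.045,0.003,0,0],[0.004,0.045,0.003,0,0],[0.004,0.045,0.003,0,0],[0.004,0.045,0.003,0,0],[0.004,0.045,0.003,0,0],[0.004,0.045,0.003,0.02,0],[0.004,0.045,0.003,0.05,0],[0.004,0.045,0.003,0.085,0],[0.004,0.045,0.003,0.12,0],[0.004,0.045,0.003,0.14,0],[0.004,0.045,0.003,0.14,0]]]'

```text
clock: 21.72
position: [0.6735, -0.156, 0.1688]
ee_rot: [2.123, 2.3, 0.023]
force: [1.0, -0.6, 0.6]
width: 0.042
```

Run:
```python
from h import *
o=observe();print(o["position"],o["width"]*.0918,o["force"],o["joints"].round(2))
snap("wrist","w11")
im=cv2.imread("pics/w11.png");cv2.imwrite("pics/w11c.png",cv2.resize(im[10:250,100:360],None,fx=2.5,fy=2.5,interpolation=cv2.INTER_CUBIC))
```

```text
[ 0.67351171 -0.15596693  0.16877641] 0.0038824802179181113 [ 0.95324126 -0.62049567  0.63977169] [-0.17  0.63  0.53  1.53 -0.35  1.06  0.52]
```

View pics/w11c.png

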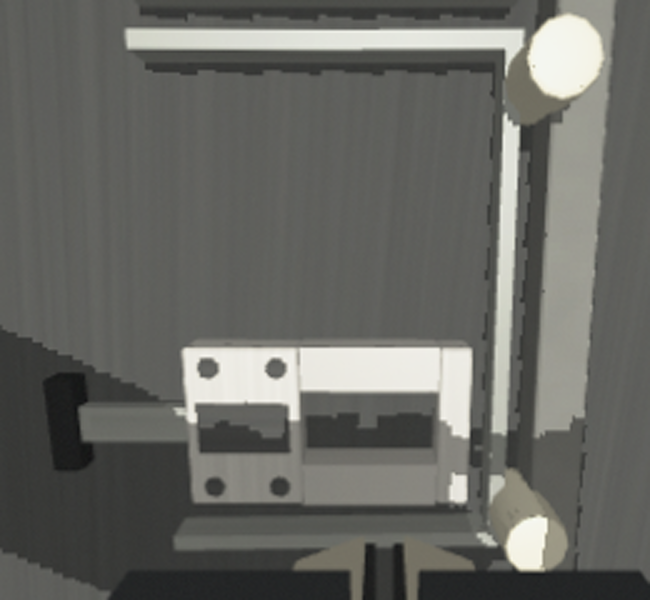

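Run:
```python
from h import *
f=lambda p,z:cast("wrist",np.array(p,float)/2.5+[100,10],z)[:,:2]
w=f([(127,50),(503,50)],.022); b=f([(183,347),(472,347),(470,503),(192,503)],.024)
e=w[1]-w[0];yaw=np.arctan2(e[1],e[0]);print(np.degrees(yaw),np.linalg.norm(e))
u=np.array([np.cos(yaw),np.sin(yaw)]);v=np.array([-u[1],u[0]])
for q in b: print(((q-w[0])@u).round(4)-.065,((q-w[0])@v).round(4)+.09)
print("bay centre",w[0]+.065*u-.09*v)
```

```text
4.906435525841285 0.128303505193921
-0.0541 -0.010599999999999998
0.05539999999999999 -0.01150000000000001
0.05639999999999999 -0.07470000000000002
-0.055600000000000004 -0.07339999999999999
bay centre [ 0.64977591 -0.11172873]
```

Emit:
step_arm --series '[[[0.004,-0.278,-0.075,0,-7],[0.004,-0.278,-0.075,0,-14],[0.004,-0.278,-0.075,0,-21],[0.004,-0.278,-0.075,0,-24.5],[0.004,-0.278,-0.075,-0.03,-24.5],[0.004,-0.278,-0.075,-0.03,-24.5],[0.004,-0.278,-0.075,-0.03,-24.5],[0.004,-0.278,-0.075,-0.03,-24.5],[0.004,-0.278,-0.075,-0.03,-24.5],[0.004,-0.278,-0.075,-0.03,-24.5],[0.004,-0.278,-0.075,-0.03,-24.5],[0.004,-0.278,-0.075,-0.03,-24.5]]]'

```text
clock: 22.77
position: [0.3957, -0.2302, 0.136]
ee_rot: [2.56, 1.799, 0.016]
force: [0.7, -1.2, 0.6]
width: 0.044
```

Run:
```python
from h import *
o=observe();print(o["position"],o["width"]*.0918,o["force"],o["joints"].round(2))
snap("wrist","w12")
im=cv2.imread("pics/w12.png");cv2.imwrite("pics/w12c.png",cv2.resize(im[120:250,130:330],None,fx=4,fy=4,interpolation=cv2.INTER_CUBIC))
```

```text
[ 0.39565568 -0.23016357  0.13599935] 0.004050256815072337 [ 0.72091331 -1.22516129  0.59061741] [-0.14  0.33  0.7   2.15 -0.32  0.75  0.42]
```

View pics/w12c.png

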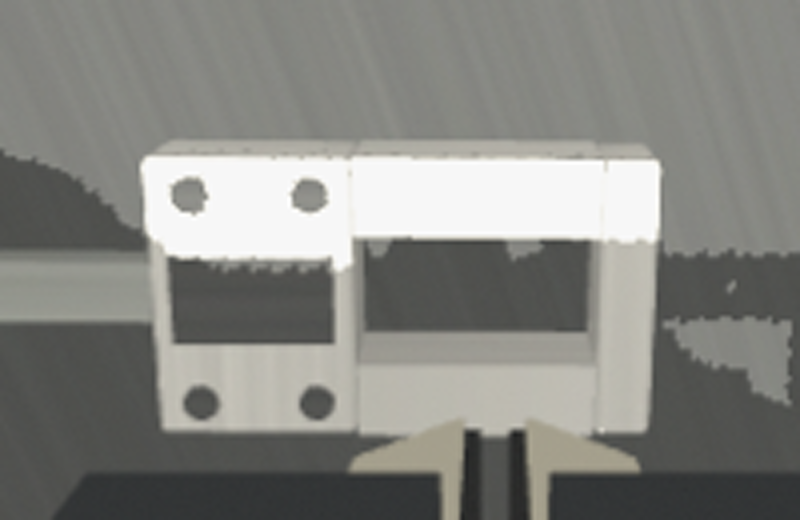

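Run:
```python
from h import *
meas([(143,158),(660,162),(649,432),(163,431)],[(353,239),(594,239),(594,363),(357,363)],4,[130,120])
```

```text
len 0.11107107176242302 wid 0.06303780202434034 0.0629723469532362 yaw -20.406900518405614
win from body [ 0.39337354 -0.23206366] win [ 0.3927754  -0.23217466]
tcp [ 0.3955064  -0.23021067  0.1360177 ] delta [-0.00243193 -0.00190849]
tool yaw -19.824682402308433
```

Emit:
step_arm --series '[[[0,-0.002,-0.002,-0.03,-0.5],[0,-0.002,-0.002,-0.06,-0.5],[0,-0.002,-0.002,-0.085,-0.5],[0,-0.002,-0.002,-0.104,-0.5],[0,-0.002,-0.002,-0.114,-0.5],[0,-0.002,-0.002,-0.114,-0.5],[0,-0.002,-0.002,-0.114,-0.5],[0,-0.002,-0.002,-0.114,-0.5],[0.045,-0.002,-0.002,-0.114,-0.5],[0.045,-0.002,-0.002,-0.114,-0.5],[0.045,-0.002,-0.002,-0.114,-0.5],[0.045,-0.002,-0.002,-0.114,-0.5],[0.045,-0.002,-0.002,-0.114,-0.5]]]'

```text
clock: 23.9
position: [0.3937, -0.2321, 0.0224]
ee_rot: [2.568, 1.788, 0.017]
force: [-1.9, 0.2, 8.0]
width: 0.232
```

Emit:
step_arm --series '[[[0.045,0,0.001,0,3],[0.045,0,0.003,0,9],[0.045,0,0.005,0,15],[0.045,0.001,0.008,0,21],[0.045,0.002,0.011,0,27],[0.045,0.003,0.014,0,33],[0.045,0.004,0.017,0,39],[0.045,0.005,0.019,0,45],[0.045,0.006,0.021,0,51],[0.045,0.008,0.023,0,55],[0.045,0.02,0.034,0,55],[0.045,0.035,0.048,0,55],[0.045,0.048,0.06,0,55],[0.045,0.056,0.067,0,55],[0.045,0.056,0.067,0,55],[0.045,0.056,0.067,0,55]]]'

```text
clock: 25.23
position: [0.4501, -0.1649, 0.0225]
ee_rot: [1.453, 2.778, 0.025]
force: [1.2, 1.1, -0.1]
width: 0.227
```

Run:
```python
from h import *
o=observe();print(o["position"],o["width"]*.0918,o["force"],o["joints"].round(2))
M=R.from_rotvec(o["ee_rot"]).as_matrix();print(np.degrees(np.arctan2(M[1,1],M[0,1])))
snap("wrist","w13");snap("side","s13")
a=cv2.imread("pics/w13.png");b=cv2.imread("pics/s13.png")
cv2.imwrite("pics/m13.png",cv2.resize(np.vstack([a,b]),None,fx=.78,fy=.78))
```

```text
[ 0.45011509 -0.1648906   0.0225178 ] 0.02084050130635804 [ 1.2050531   1.06180449 -0.06036368] [ 0.07  0.52  0.24  2.16 -0.29  0.48  1.14]
34.76632629832592
```

View pics/m13.png

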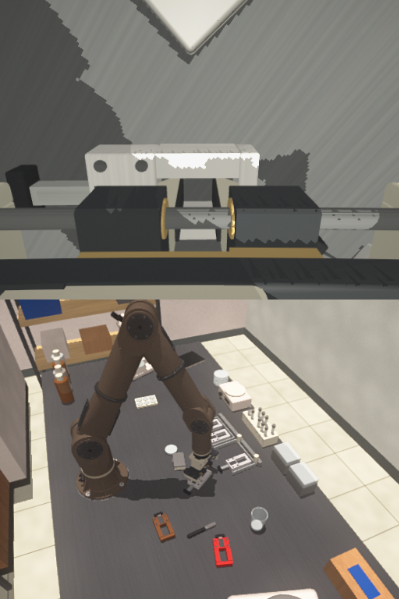

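Emit:
step_arm --series '[[[0.045,0.007,0.009,0,-1],[0.045,0.018,0.023,0,-2],[0.045,0.03,0.038,0,-4],[0.045,0.04,0.05,0,-5],[0.045,0.053,0.061,0,-9],[0.045,0.067,0.072,0,-13],[0.045,0.08,0.08,0,-17],[0.045,0.09,0.083,0,-20.5],[0.045,0.1,0.086,0,-24],[0.045,0.11,0.088,0,-27],[0.045,0.123,0.0905,0,-29],[0.045,0.137,0.0925,0,-30],[0.045,0.15,0.0944,0,-30],[0.045,0.168,0.096,0,-30],[0.045,0.187,0.0975,0,-30],[0.045,0.203,0.099,0,-30],[0.045,0.2126,0.0995,0,-30],[0.045,0.2126,0.0995,0,-30],[0.045,0.2126,0.0995,0,-30]]]'

```text
clock: 26.92
position: [0.6621, -0.0677, 0.0226]
ee_rot: [2.123, 2.3, 0.021]
force: [1.4, -0.7, 0.5]
width: 0.227
```

Run:
```python
from h import *
o=observe();print(o["position"],o["width"]*.0918,o["force"],o["joints"].round(2))
M=R.from_rotvec(o["ee_rot"]).as_matrix();print(np.degrees(np.arctan2(M[1,1],M[0,1])))
```

```text
[ 0.66211946 -0.06765647  0.02263222] 0.020830286182039293 [ 1.41959701 -0.6647203   0.54875652] [-0.26  0.76  0.45  1.7  -0.45  0.77  0.48]
4.581645076946636
```

Now I'll release, lift, and move clear so the top camera can check everything.

Emit:
step_arm --series '[[[0.004,0,0,0,0],[0.004,0,0,0,0],[0.004,0,0,0,0],[0.004,0,0,0,0],[0.004,0,0,0.02,0],[0.004,0,0,0.05,0],[0.004,0,0,0.085,0],[0.004,0,0,0.12,0],[0.004,0,0,0.15,0],[0.004,0,0,0.18,0],[0.004,-0.04,0,0.2,0],[0.004,-0.08,-0.02,0.2,0],[0.004,-0.1,-0.06,0.2,0],[0.004,-0.12,-0.1,0.2,0],[0.004,-0.14,-0.14,0.2,0],[0.004,-0.16,-0.18,0.2,0],[0.004,-0.18,-0.22,0.2,0],[0.004,-0.2,-0.26,0.2,0],[0.004,-0.2,-0.28,0.2,0],[0.004,-0.2,-0.28,0.2,0]]]'

```text
clock: 28.58
position: [0.4563, -0.3565, 0.2234]
ee_rot: [2.135, 2.286, 0.014]
force: [-1.0, -0.5, 1.3]
width: 0.043
```

Run:
```python
from h import *
print(observe()["position"])
snap("top","t14");snap("side","s14")
b=cv2.imread("pics/t14.png")
cv2.imwrite("pics/t14c.png",cv2.resize(b[100:200,170:310],None,fx=5,fy=5,interpolation=cv2.INTER_CUBIC))
```

```text
[ 0.45631073 -0.35653365  0.2234394 ]
```

View pics/t14c.png

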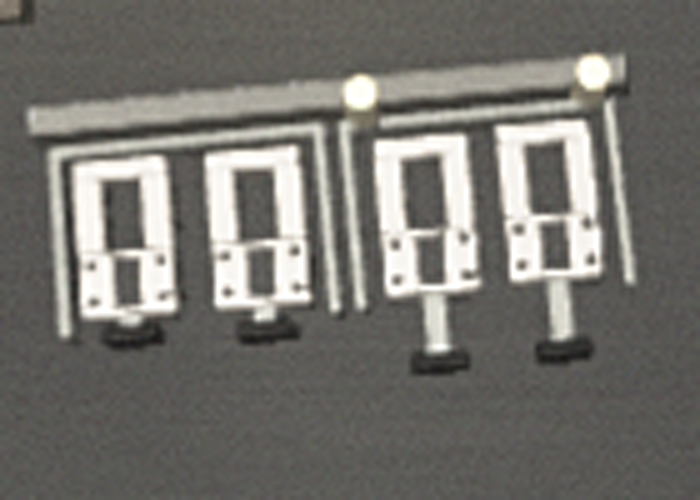

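View pics/t14.png

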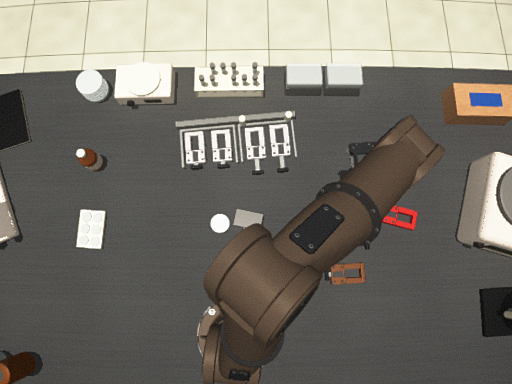

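View pics/s14.png

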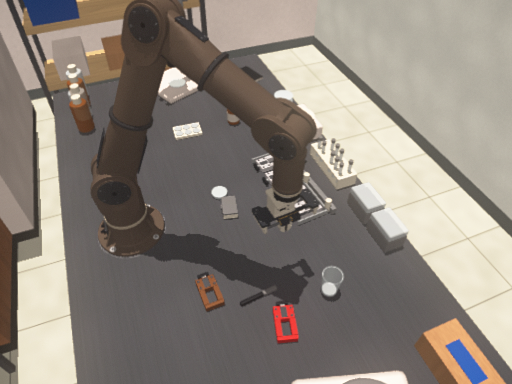

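Run:
```python
from h import *
P=eyes.camera_params("top")
a=np.radians(4.7);u=np.array([np.cos(a),np.sin(a)]);v=np.array([-u[1],u[0]])
f=lambda p,z:cast("top",np.array(p,float)/5+[170,100],z,P)[:,:2]
w=f([(66,338),(337,314),(361,310),(631,285)],.022)
M=w.mean(0)
for n,q in dict(B=[(82,320),(178,312),(165,155),(73,163)],D=[(216,307),(312,302),(299,146),(205,154)],C=[(385,297),(481,289),(466,135),(376,143)],A=[(511,283),(604,276),(590,121),(496,128)]).items():
    c=f(q,.024);print(n,[( ((k-M)@u*1000).round(1),((k-M)@v*1000).round(1)) for k in c])
print([((k-M)@v*1000).round(1) for k in w],[((k-M)@u*1000).round(1) for k in w])
x=cv2.imread("pics/top0.png").astype(int);y=cv2.imread("pics/t14.png").astype(int)
d=np.abs(x-y).max(2)
for n,(u0,v0) in dict(dish=(219,223),plate=(90,228),bottle=(88,157),box=(248,219),brown=(350,273),red=(405,217)).items(): print(n,d[v0-12:v0+13,u0-12:u0+13].mean().round(1))
```

```text
B [(np.float64(10.7), np.float64(182.8)), (np.float64(10.1), np.float64(116.7)), (np.float64(123.6), np.float64(117.8)), (np.float64(123.9), np.float64(182.2))]
D [(np.float64(11.2), np.float64(90.5)), (np.float64(8.6), np.float64(24.7)), (np.float64(121.3), np.float64(24.3)), (np.float64(121.6), np.float64(90.0))]
C [(np.float64(7.4), np.float64(-25.4)), (np.float64(7.0), np.float64(-91.6)), (np.float64(118.6), np.float64(-92.4)), (np.float64(118.5), np.float64(-29.4))]
A [(np.float64(9.4), np.float64(-112.5)), (np.float64(8.6), np.float64(-176.8)), (np.float64(121.1), np.float64(-179.9)), (np.float64(121.8), np.float64(-113.8))]
[np.float64(194.8), np.float64(8.4), np.float64(-8.3), np.float64(-194.9)] [np.float64(-0.4), np.float64(-1.0), np.float64(0.3), np.float64(1.0)]
dish 3.0
plate 1.4
bottle 4.3
box 18.3
brown 4.8
red 4.7
```

All four bodies are 7–11 mm inside the mouths. The slide box pixels changed, though, so I'm checking whether it moved or whether that's only the arm in view.

Run:
```python
import cv2,numpy as np
x=cv2.imread("pics/top0.png");y=cv2.imread("pics/t14.png");s=cv2.imread("pics/side0.png");t=cv2.imread("pics/s14.png")
c=lambda i,u,v,w=45,h=35:cv2.resize(i[v-h:v+h,u-w:u+w],None,fx=4,fy=4)
cv2.imwrite("pics/box.png",np.vstack([np.hstack([c(x,245,220),c(y,245,220)]),np.hstack([c(s,230,205),c(t,230,205)])]))
```

```text
(no output)
```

View pics/box.png

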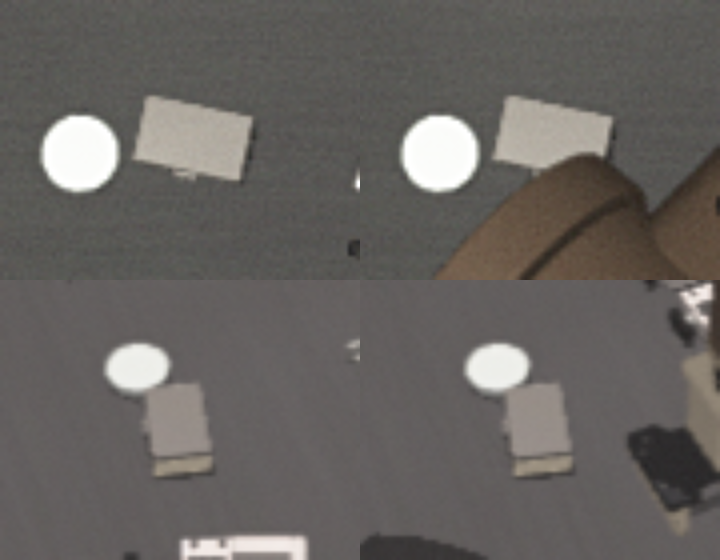

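The box is unmoved; the elbow just covers part of it. I'm handing in.

Run:
```python
from cell import arm
print(arm.sign_off())
```

```text
the job is handed in; nothing more can be done
None
```

All four frames are sorted and the job is handed in, with the clock at about 28.7 s of the 72 s allowed. I gripped each frame from inside its window by spreading the fingers, then slid it flat. The two with the bolt out are in the bay with the posts (on the right), and the two with the bolt home are in the plain bay.

**Frames:** In the last top picture every body is inside its bay, with its rear face 7–11 mm inside the mouth and its nose 6–11 mm short of the back wall. The bolts look the same as at the start.

**Other objects:** The dish, slide box, plate, bottle and both look-alikes stand where they were. The slide box first showed a pixel change, but that was the arm's elbow partly covering it; both views show it unmoved. I did not separately check the marker, which the arm mostly hides from above, or the beaker. The side picture shows both about where they were.

**Forces:** After two of the four grips the wrist briefly read about 8 N upward, because the tool was pressing lightly on the frame. It eased once the slide began.

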